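# Restock the self-levelling dish dispenser and cover it

### The arm

A 6-joint arm with a two-finger parallel gripper is mounted at the origin on the work surface. World frame = base frame: x ahead of the robot, y to its left, z up, the work surface at z = 0. Lengths are in mm, angles in rad, forces in N, time in s.
With the tool pointing down it reaches from about 325 to 850 mm from the base axis. Payload 4.4 kg.
Tool frame: the origin (TCP) lies midway between the tips of the shut fingers; the grasp point (between the pads) lies 19 mm behind it; z points along the fingers, y is the line along which they close (so a half turn about z gives the same grasp; the last joint's range is limited). The gripper opens to 94 mm and grips with 3 to 60 N. Pads are 16 mm wide; open, the fingers measure 119 mm over their backs; the gripper's body (75 mm by 177 mm) begins 78 mm behind the grasp point.
Start: joints at [0.979, 0.207, 1.542, -0, 1.393, -0.15], TCP at [245.861, 519.788, 205.447] pointing down, gripper open.
Joint ranges: [-2.73, 2.73], [-0.86, 2.22], [0.23, 2.46], [-1.11, 4.25], [0.08, 2.63], [-2.82, 2.82]. Speed limits (rad/s): [2.79, 2.79, 3.14, 3.14, 3.14, 3.14].

### API

Orientations are given as a unit quaternion [w, x, y, z].
In Python, from plant import arm gives the robot as it stands.
- The arm moves only by the shell command python3 -m jog 'ROWS' [FORCE]. ROWS is JSON, a list that holds one entry, the list of rows, each a list of 5 numbers: the finger opening in cm, from 0 to 9.4, then the shift along the world's x, y, z in cm, then the turn about the world's z in degrees. In form: [[[gripper, tx, ty, tz, turn], ...]]. A call has exactly 10 rows; each row shifts and turns the commanded pose from where the row before left it; what a row does not reach is not made up. A row lasts 1/10 s, in which the tool goes at most 50 mm and 8.59 degrees, less where a joint would pass 70% of its speed; a pose out of reach is approached as far as the arm can. A call is refused whole if a number of a shift passes 5 or a number of a turn 8.59, either way. A call with a gripper value outside its range is refused whole. The fingers move at their own pace and stop on an object; FORCE is the grip in N (left out, the last holds). Time passes only in rows, so rows that do not move let the fingers close, or fill a call up. It gives the time, the measured TCP pose, the force, the opening and the grip force at its end, in the units of the state.
- arm.observe(): the state, without advancing time (a new reading comes with each control period).
- arm.capture(name): name is "scene" or "top" or "wrist"; returns a dict with "color" (384x512x3 uint8, red, green, blue), "fov_y" (degrees; the focal length in pixels is half the picture's height over the tangent of half this angle, whatever the lens; pixels are square), "cx", "cy" (the principal point, pixels), "world_to_cam" (4x4, takes a point from world to camera coordinates). Camera axes: x right, y down, z forward; pixel columns grow to the right and rows downward; lengths in mm; the calibration is good to about 2 mm. A picture is of the moment at which its call begins. There is no depth.
- arm.job_done(): hands the job in; it is judged then, once.
The state is a dict: "clock": time; "q": joint angles; "qvel": joint speeds; "joint_torque": joint torques, N m; "tool_pos": TCP position; "tcp_rot": TCP orientation; "ft_force": force on the tool from outside, world axes, zero at the start; "moment": the same for the moment, N m; "grip_width": finger opening in mm; "finger_force": force on a finger pad.
Only numpy, scipy, OpenCV 4.12 (cv2) and the standard library are available. Lean on these libraries where they do the work, as an engineer would, in place of code of your own. Each camera call takes 0.05 s, during which the arm holds its last target. There are 200 camera calls.

### The job

Load the two oblong dishes standing on the counter into the spring-loaded dish dispenser, one after the other, each nested squarely on the pile so that its weight takes the platform down; set them down rather than drop them, and do not push the pile down to the bottom of the well. Then put the clear cover on the dispenser, flat on its top and over the guide rods. Leave the milk jug, the pile of saucers and the tumbler where they stand.

Things in the scene. Friction and masses are not known exactly. Their poses are not given: they have to be found in the camera images.
- dispenser: Fixed stainless dish dispenser, a box 240 mm long (its x) by 150 mm wide (y) by 180 mm high on the counter; origin under its centre, z up. In its top is a well of 178 x 90 mm with six upright 8 mm guide rods: one at each end (x = +-85 mm, y = 0), two on each long side (x = +-50, y = +-41 mm). A dish lies along x with 6 mm of play all round; the middle of the long sides is free for fingers.
- deck (a point): Centre of the dispenser's top, over the well, 180 mm above the counter; axes as the dispenser's. The guide rods stand 38 mm higher than this. The cover stands on this top, around the rods.
- platform (a joint): Sprung platform in the well, m, positive downwards: about 0 as found with two dishes on it (platform top 125 mm above the counter), -0.056 empty, 0.102 at the bottom stop (keep below 0.095). Spring 119 N/m: each dish sinks it about 28 mm, more or less with its weight, so the top rim always settles about 195 mm above the counter, 15 mm above the dispenser's top.
- platform_top (a point): Centre of the platform's upper face (aluminium plate, 138 x 56 mm), on which the lowest dish stands.
- dish_a: To load: white porcelain oblong dish, 150 mm long (x), 62 wide (y), 42 high, 340 g (+-13%); origin under its centre, z up. Upper 28 mm: upright rim band, walls 6 mm. Lowest 14 mm: rounded foot of 134 x 46 mm that drops inside the rim below, so a nested dish stands 28 mm higher than the one under it. Grip it across its width, fingertips no more than 25 mm below its rim, to clear the dish below.
- dish_b: To load: the other dish, same as dish_a in all respects. At the start both stand upright on the counter, to the right of the dispenser (-y). Either may go first; half a turn makes no difference.
- pile_top: Dish like dish_a, already in the dispenser: the top one of the pile at the start, on which the next one nests. It sinks as dishes are added. Origin under its centre.
- pile_low: Dish like dish_a, already in the dispenser, under pile_top; it stands on the platform. Origin under its centre.
- cover: Clear plastic cover, a box open below, 204 mm long (x) by 116 wide (y) by 55 high, walls and top 4 mm, 330 g; on the counter to the left of the dispenser (+y), open side down. Origin at the centre of its lower edge plane, z up. On the dispenser it lies lengthwise along the dispenser's x with 7 to 9 mm of play round the rods; half a turn makes no difference.
- cover_handle (a point): Middle of the steel bar handle on the cover, 84 mm above the cover's origin: a bar along the cover's x, 104 mm long, 16 mm wide (y), 14 mm high, with 22 mm of free space under it.
- jug: Bystander: stainless milk jug, 105 mm high, 88 mm across, handle out to 72 mm on its +y side; origin under its centre. Stands among the dishes to load.
- saucers: Bystander: pile of five white saucers, 120 mm across, 56 mm high; origin under its centre.
- tumbler: Bystander: glass tumbler, 68 mm across, 95 mm high; origin under its centre.
Things that resemble listed ones, but are neither listed nor needed, are in the scene too. What is shaped like the dish_b but orange is not meant. There is more than one size of the cover; the one meant has the size given above.

How it is judged (in metres and radians):
On the way, in this order (a step that is already met when the one before it is completed fails the run):
1. one of the two dishes is nested on the pile and released (((horizontal distance between dish_a and pile_top below 0.009 m and angle between the x axis of dish_a and the x axis of pile_top, either way round below 0.07 rad and angle between dish_a's own z axis and vertical below 0.06 rad and contact force between the fingers and dish_a below 0.1 N and z of dish_a in the frame of pile_top between 0.023 and 0.033 m) or (horizontal distance between dish_b and pile_top below 0.009 m and angle between the x axis of dish_b and the x axis of pile_top, either way round below 0.07 rad and angle between dish_b's own z axis and vertical below 0.06 rad and contact force between the fingers and dish_b below 0.1 N and z of dish_b in the frame of pile_top between 0.023 and 0.033 m))), for 0.2 s.
2. both dishes are nested on the pile and released, and the platform has sunk under them ((((horizontal distance between dish_a and pile_top below 0.009 m and angle between the x axis of dish_a and the x axis of pile_top, either way round below 0.07 rad and angle between dish_a's own z axis and vertical below 0.06 rad and contact force between the fingers and dish_a below 0.1 N and z of dish_a in the frame of pile_top between 0.023 and 0.033 m) and (horizontal distance between dish_b and pile_top below 0.009 m and angle between the x axis of dish_b and the x axis of pile_top, either way round below 0.07 rad and angle between dish_b's own z axis and vertical below 0.06 rad and contact force between the fingers and dish_b below 0.1 N and z of dish_b in the frame of pile_top between 0.051 and 0.061 m)) or ((horizontal distance between dish_b and pile_top below 0.009 m and angle between the x axis of dish_b and the x axis of pile_top, either way round below 0.07 rad and angle between dish_b's own z axis and vertical below 0.06 rad and contact force between the fingers and dish_b below 0.1 N and z of dish_b in the frame of pile_top between 0.023 and 0.033 m) and (horizontal distance between dish_a and pile_top below 0.009 m and angle between the x axis of dish_a and the x axis of pile_top, either way round below 0.07 rad and angle between dish_a's own z axis and vertical below 0.06 rad and contact force between the fingers and dish_a below 0.1 N and z of dish_a in the frame of pile_top between 0.051 and 0.061 m))) and value of joint platform between 0.036 and 0.08 m), for 0.2 s.
At the end, for the whole second after the job is handed in: Both dishes nested in the pile (28 and 56 mm above pile_top +-5 mm; 9 mm, 4 deg, level to 3 deg), first two dishes within 14 mm of the well's middle, platform at 0.036 to 0.080, cover still and flat on the dispenser's top (height 5 mm, sideways 16 mm, 8 deg, tilt 2 deg), all released (all of step 2 and horizontal distance between each of pile_low, pile_top and dispenser below 0.014 m and z of pile_top in the frame of pile_low between 0.023 and 0.033 m and horizontal distance between cover and dispenser below 0.016 m and angle between the x axis of cover and the x axis of dispenser, either way round below 0.15 rad and angle between cover's own z axis and vertical below 0.04 rad and z of cover in the frame of dispenser between 0.175 and 0.185 m and linear speed of cover below 0.02 m/s); the robot touches nothing.
It fails at once if a dish or the cover was dropped (it fell faster than 0.6 m/s, a fall of about 18 mm) ((linear speed of dish_a above 0.6 m/s and contact force between the fingers and dish_a below 0.05 N) or (linear speed of dish_b above 0.6 m/s and contact force between the fingers and dish_b below 0.05 N) or (linear speed of cover above 0.6 m/s and contact force between the fingers and cover below 0.05 N)).
It fails at once if the platform was pushed down to its bottom stop (value of joint platform above 0.095 m).
It fails at once if the jug, the saucers or the tumbler was moved by more than 30 mm or tipped (distance of any of jug, saucers, tumbler from where it was at the start of the episode above 0.03 m or angle between any of jug, saucers, tumbler's own z axis and vertical above 0.35 rad).
It also fails if it takes over 72 s, if anything falls off the work surface, if the arm or the gripper's body presses on something with over 40 N, if the wrist force passes 120 N, or if a joint passes its speed limit or range.

## Working session

There is one attempt and no reset: what is moved stays moved. The work goes in short steps, Python scripts to look and compute and a shell command to move; the robot and the scene stay as the last step left them, time stands still between calls to the robot, and variables do not carry over. Pictures are saved under pics/ and viewed, at most 10 in all, crops included, and the job is handed in when it is done.

```bash
mkdir -p pics; cat > h.py <<'E'
import numpy as np, cv2, json
from plant import arm
def snap(n,f):
    c=arm.capture(n); cv2.imwrite(f'pics/{f}.png',cv2.cvtColor(c['color'],cv2.COLOR_RGB2BGR))
    np.savez(f'pics/{f}.npz',**{k:np.asarray(v) for k,v in c.items()}); return c
def load(f): return dict(np.load(f'pics/{f}.npz'))
def foc(c): return 192/np.tan(np.radians(float(c['fov_y']))/2)
def ray(c,u,v,z):
    "world point at height z on pixel ray"
    T=c['world_to_cam']; R=T[:3,:3]; o=-R.T@T[:3,3]
    d=R.T@np.array([(u-c['cx'])/foc(c),(v-c['cy'])/foc(c),1]); return o+d*(z-o[2])/d[2]
def proj(c,p):
    T=c['world_to_cam']; q=T[:3,:3]@np.asarray(p,float)+T[:3,3]
    return q[0]/q[2]*foc(c)+c['cx'], q[1]/q[2]*foc(c)+c['cy']
E
python3 - <<'E'
from h import *
a=snap('scene','s0');b=snap('top','t0')
im=np.hstack([cv2.imread('pics/s0.png'),cv2.imread('pics/t0.png')])
for c in(a,b): T=c['world_to_cam'];print(foc(c),c['cx'],c['cy'],(-T[:3,:3].T@T[:3,3]).round(),T[:3,:3].round(2).tolist())
cv2.imwrite('pics/t0b.png',cv2.resize(cv2.imread('pics/t0.png'),(800,600),interpolation=2))
print(arm.observe())
E
```

```text
439.7224489967962 254.81707310448238 190.53830961965093 [ 943.  781. 1368.] [[-0.86, 0.51, -0.0], [0.43, 0.73, -0.53], [-0.26, -0.46, -0.85]]
353.5380401261057 248.31533246723603 189.05766469980927 [ 368.   84. 1141.] [[0.03, -1.0, -0.03], [-0.99, -0.02, -0.17], [0.17, 0.03, -0.99]]
{'clock': 0.1, 'q': array([ 9.78483795e-01,  2.07305834e-01,  1.54278046e+00,  2.82474502e-05,
        1.39350600e+00, -1.50505835e-01]), 'qvel': array([ 1.00886248e-03, -7.73055689e-04, -2.13756776e-03,  7.65273634e-05,
       -1.21924841e-04, -1.62169663e-04]), 'joint_torque': array([-4.71282219e-04, -3.71861100e+01, -2.82292521e+01,  7.01192440e-02,
        3.11384071e-02, -3.84759301e-05]), 'tool_pos': array([245.45541067, 519.18654638, 204.43789509]), 'tcp_rot': array([-3.75815074e-04,  2.19113444e-01,  9.75698877e-01, -9.26602922e-04]), 'ft_force': array([0.42551574, 0.2366517 , 0.31135409]), 'moment': array([ 0.01346552,  0.01123111, -0.04352794]), 'finger_force': 0.0, 'grip_width': 93.81756545607873}
```

View pics/t0b.png

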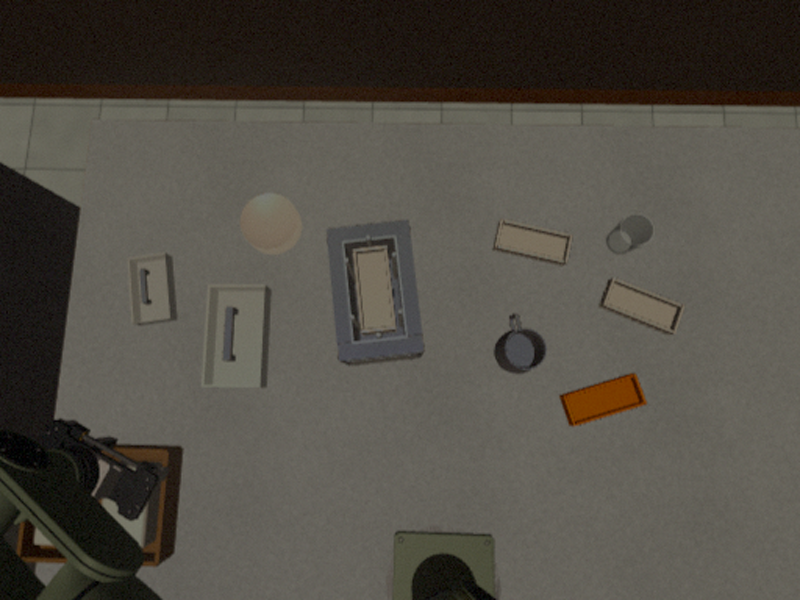

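View pics/s0.png

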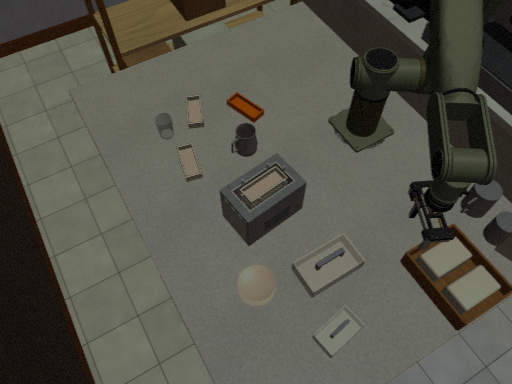

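Top view (800x600): the white dishes are at (533,242) and (642,306), and the orange lookalike at (603,399) is not meant. The dispenser is at (375,292). There are two covers: a large one at (236,336) and a small one at (151,288). The large one should be the 204x116 one, so I'll check its size. The jug is at (520,350), the tumbler at (630,235) and the saucers at (271,223).

```bash
python3 - <<'E'
from h import *
c=load('t0'); im=c['color']; s=1.5625
g=cv2.cvtColor(im,cv2.COLOR_RGB2GRAY)
def rect(pts,zs,name):
    for z in zs:
        P=np.float32([ray(c,u/s-.18,v/s-.18,z)[:2] for u,v in pts])
        (x,y),(w,h),a=cv2.minAreaRect(P); 
        e=P[1]-P[0] if np.linalg.norm(P[1]-P[0])>np.linalg.norm(P[2]-P[1]) else P[2]-P[1]
        print(name,z,round(x),round(y),round(w),round(h),'long ax deg',round(float(np.degrees(np.arctan2(e[1],e[0]))%180),1))
rect([(500,221),(571,237),(567,264),(495,249)],[42],'d1')
rect([(608,279),(684,307),(676,333),(601,305)],[42],'d2')
rect([(207,285),(268,286),(266,387),(202,387)],[0,51],'big')
rect([(129,258),(165,254),(173,319),(136,324)],[0,51],'small')
rect([(327,230),(409,221),(424,347),(338,353)],[180],'disp')
rect([(355,249),(388,247),(396,330),(363,333)],[195],'pile')
for n,p,z in [('jug',(520,350),105),('tumb',(640,229),95),('sauc',(271,223),56)]: print(n,ray(c,p[0]/s,p[1]/s,z).round())
A=im[110:245,70:280]; B=im[130:225,310:445]
A=cv2.resize(A,(800,int(800*135/210)),interpolation=2)[:,:,::-1]
cv2.imwrite('pics/cA.png',A)
E
```

```text
d1 42 670 -173 148 60 long ax deg 77.7
d2 42 544 -385 156 55 long ax deg 69.9
big 0 470 436 214 132 long ax deg 2.5
big 51 466 420 205 127 long ax deg 2.5
small 0 566 626 149 79 long ax deg 12.2
small 51 557 601 142 75 long ax deg 12.2
disp 180 545 139 228 150 long ax deg 7.7
pile 195 539 137 150 58 long ax deg 6.8
jug [ 445. -131.  105.]
tumb [ 685. -367.   95.]
sauc [696. 362.  56.]
```

View pics/cA.png

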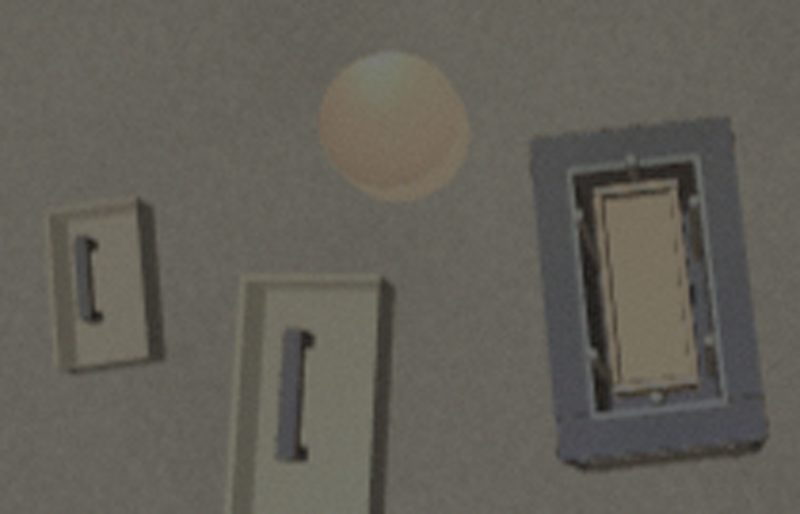

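The large cover measures about 205x127 against 204x116, while the small one is about 142x75, so the large one is meant. Dish and dispenser sizes also fit. Next I move over the dispenser for a wrist view, turning toward the dish's angle on the way.

```bash
python3 -m jog '[[[9.4,2.5,-3.8,1.6,-7.7],[9.4,2.5,-3.8,1.6,-7.7],[9.4,2.5,-3.8,1.6,-7.7],[9.4,2.5,-3.8,1.6,-7.7],[9.4,2.5,-3.8,1.6,-7.7],[9.4,2.5,-3.8,1.6,-7.7],[9.4,2.5,-3.8,1.6,-7.7],[9.4,2.5,-3.8,1.6,-7.7],[9.4,2.5,-3.8,1.6,-7.7],[9.4,2.5,-3.8,1.6,-7.7]]]' 15
python3 - <<'E'
from h import *
b=snap('wrist','w1'); T=b['world_to_cam'];print(foc(b),(-T[:3,:3].T@T[:3,3]).round(),T[:3,:3].round(2).tolist(),arm.observe()['tool_pos'])
for p in [(545,139,180),(670,-173,42),(544,-385,42)]: print(proj(b,p))
cv2.imwrite('pics/w1b.png',cv2.resize(cv2.imread('pics/w1.png'),(800,600),interpolation=2))
E
```

```text
clock: 1.1
tool_pos: [496.2, 138.0, 365.7]
tcp_rot: [-0.0, 0.781, 0.625, -0.0]
ft_force: [0.8, 0.9, 0.0]
grip_width: 94.0
finger_force: 0.0
279.38787616009006 [514. 218. 545.] [[0.98, -0.22, -0.0], [-0.21, -0.94, 0.28], [-0.06, -0.28, -0.96]] [501.0444634  132.17941319 368.1713648 ]
(np.float64(293.0027809653084), np.float64(165.11242069201194))
(np.float64(371.5742452503193), np.float64(284.2175983236667))
(np.float64(326.638786815116), np.float64(371.8724020147889))
```

View pics/w1b.png

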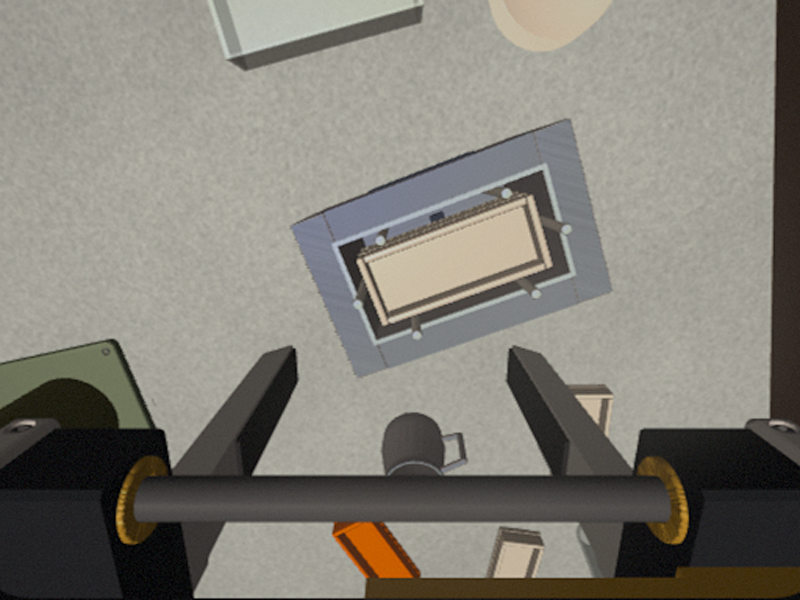

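The wrist view shows the dispenser clearly, with six rod tops from (358,303) to (567,230), deck corners such as (570,119) and the pile rim centred near (457,263). I fit its pose by least squares.

```bash
cat >> h.py <<'E'
from scipy.optimize import least_squares
def fit(c,uv,loc,x0):
    "planar pose x,y,yaw(deg),z-offset fixed; loc: Nx3"
    uv=np.array(uv,float); loc=np.array(loc,float)
    def P(x):
        a=np.radians(x[2]); R=np.array([[np.cos(a),-np.sin(a),0],[np.sin(a),np.cos(a),0],[0,0,1]])
        return np.array([proj(c,R@l+[x[0],x[1],0]) for l in loc])
    r=least_squares(lambda x:(P(x)-uv).ravel(),x0,x_scale=[10,10,1])
    return r.x.round(1), np.linalg.norm(P(r.x)-uv,axis=1).round(1)
def rc(l,w,z): return [(-l/2,w/2,z),(l/2,w/2,z),(l/2,-w/2,z),(-l/2,-w/2,z)]
E
python3 - <<'E'
from h import *
c=load('w1'); S=lambda p:np.array(p)/1.5625-.18
rods=S([(358,303),(381,241),(507,193),(567,230),(536,293),(417,334)])
rl=[(-85,0,218),(-50,41,218),(50,41,218),(85,0,218),(50,-41,218),(-50,-41,218)]
deck=S([(291,225),(570,119),(611,292),(361,377)]); dl=rc(240,150,180)
well=S([(333,244),(545,166),(575,274),(378,342)]); wl=rc(178,90,180)
pile=S([(359,262),(530,200),(552,266),(384,323)])
x0=[545,139,7]
print(fit(c,rods,rl,x0));print(fit(c,deck,dl,x0));print(fit(c,well,wl,x0))
for z in(190,195,200):print(fit(c,pile,rc(150,62,z),x0))
t=load('t0');k=lambda p:np.array(p)/3.81+[70,110]
print('top',fit(t,k([(570,175),(697,157),(727,402),(595,415)]),[wl[i] for i in(1,2,3,0)],x0))
print('top rods',fit(t,k([(631,158),(656,396)]),[rl[3],rl[0]],x0))
print(arm.observe()['tool_pos'])
E
```

```text
(array([541.8, 140. ,   7.6]), array([1.3, 1.4, 0.7, 1.3, 1.3, 1.3]))
(array([542.4, 138.3,   7.7]), array([1.2, 1.7, 2.1, 3. ]))
(array([543.1, 139.1,   7.8]), array([3.5, 1.6, 2.7, 1.7]))
(array([540.5, 136.7,   7.6]), array([1.8, 3. , 1.5, 2.6]))
(array([540. , 137.7,   7.6]), array([2.7, 3.8, 2. , 3.4]))
(array([539.6, 138.7,   7.6]), array([3.6, 4.7, 2.7, 4.3]))
top (array([541.1, 138.3,   8.1]), array([0.8, 1.1, 1.1, 0.9]))
top rods (array([541.5, 139. ,   7.6]), array([0., 0.]))
[501.0444634  132.17941319 368.1713648 ]
```

```bash
python3 -m jog '[[[9.4,2.2,-3.9,-1.3,0],[9.4,2.2,-3.9,-1.3,0],[9.4,2.2,-3.9,-1.3,0],[9.4,2.2,-3.9,-1.3,0],[9.4,2.2,-3.9,-1.3,0],[9.4,2.2,-3.9,-1.3,0],[9.4,2.1,-3.9,-1.2,0],[9.4,2,-4,-1,0],[9.4,0,0,0,0],[9.4,0,0,0,0]]]'
python3 - <<'E'
from h import *
b=snap('wrist','w2'); print(arm.observe()['tool_pos'],proj(b,(670,-173,42)))
cv2.imwrite('pics/w2b.png',cv2.resize(cv2.imread('pics/w2.png'),(800,600),interpolation=2))
E
```

```text
clock: 2.15
tool_pos: [668.2, -173.7, 263.2]
tcp_rot: [-0.002, 0.779, 0.627, -0.001]
ft_force: [0.2, 0.4, 0.0]
grip_width: 94.1
finger_force: 0.0
[ 668.49147067 -172.66766566  264.60402801] (np.float64(258.7691583417495), np.float64(167.76670212193085))
```

View pics/w2b.png

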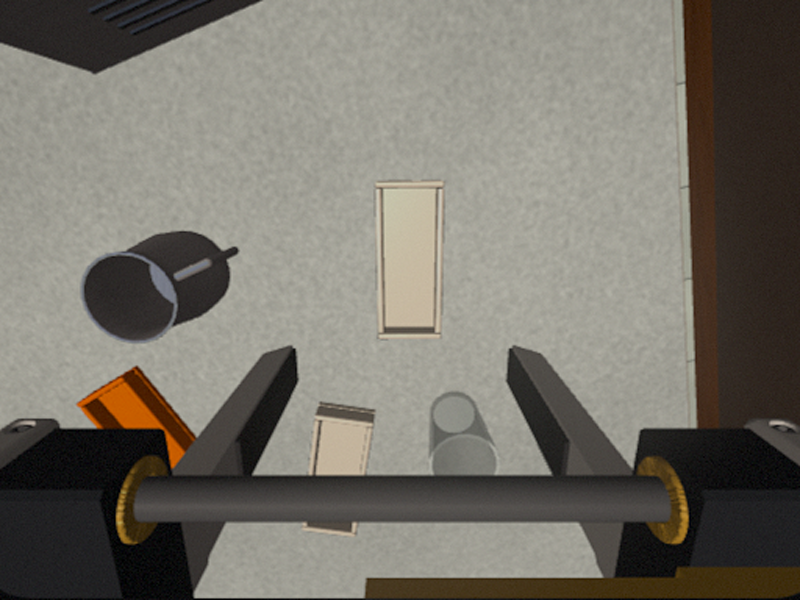

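Wrist view: dish 1's rim spans (375,182) to (441,338), almost parallel to the fingers. The tumbler and dish 2 are below it.

```bash
python3 - <<'E'
from h import *
c=load('w2'); S=lambda p:np.array(p)/1.5625-.18
l=rc(150,62,42)
print(fit(c,S([(375,182),(443,182),(441,338),(379,338)]),[l[1],l[2],l[3],l[0]],[670,-173,78]))
o=arm.observe();q=o['tcp_rot'];print(o['tool_pos'],np.degrees(2*np.arctan2(q[2],q[1]))-90)
E
```

```text
(array([ 674.1, -175.7,   78.2]), array([0.8, 1.2, 0.8, 1.1]))
[ 668.49147067 -172.66766566  264.60402801] -12.306128190992524
```

```bash
python3 -m jog '[[[9.4,0.4,-0.2,-3.5,0.5],[9.4,0,0,-3.5,0],[9.4,0,0,-3.5,0],[9.4,0,0,-3.5,0],[9.4,0,0,-3.5,0],[9.4,0,0,-3.5,0],[9.4,0,0,-2,0],[9.4,0,0,-1,0],[9.4,0,0,-0.5,0],[9.4,0,0,0,0]]]' && python3 -m jog '[[[4,0,0,0,0],[4,0,0,0,0],[4,0,0,0,0],[4,0,0,0,0],[4,0,0,0,0],[4,0,0,0,0],[4,0,0,0,0],[4,0,0,0,0],[4,0,0,0,0],[4,0,0,0,0]]]' 25
```

```text
clock: 3.2
tool_pos: [673.5, -174.6, 21.5]
tcp_rot: [0.001, 0.776, 0.631, 0.0]
ft_force: [-0.6, -0.4, 0.9]
grip_width: 94.1
finger_force: 0.0
clock: 4.2
tool_pos: [673.4, -175.5, 21.0]
tcp_rot: [0.001, 0.776, 0.631, 0.0]
ft_force: [1.5, -0.5, 4.5]
grip_width: 62.1
finger_force: 25.0
```

```bash
python3 -m jog '[[[4,0,0,1,0],[4,0,0,3,0],[4,0,0,4.5,0],[4,0,0,4.5,0],[4,0,0,4.5,0],[4,0,0,4,0],[4,0,0,2.5,0],[4,-0.5,2,0,-6],[4,-1,3,0,-6],[4,-1.3,3.5,0,-6]]]' && python3 -m jog '[[[4,-1.3,2.9,0,-7],[4,-1.3,2.9,0,-7],[4,-1.3,2.9,0,-7],[4,-1.3,2.9,0,-7],[4,-1.3,2.9,0,-7],[4,-1.3,2.9,0,-7],[4,-1.4,3,0,-7],[4,-0.9,1.9,0,-3.6],[4,-0.3,0.5,0,0],[4,0,0,0,0]]]'
python3 - <<'E'
from h import *
b=snap('wrist','w3'); o=arm.observe();q=o['tcp_rot'];print(o['tool_pos'],np.degrees(2*np.arctan2(q[2],q[1]))-90,o['grip_width'],o['ft_force'])
cv2.imwrite('pics/w3b.png',cv2.resize(cv2.imread('pics/w3.png'),(800,600),interpolation=2))
E
```

```text
clock: 5.2
tool_pos: [643.2, -89.9, 258.7]
tcp_rot: [-0.001, 0.867, 0.499, -0.001]
ft_force: [-0.4, 0.4, -2.8]
grip_width: 61.7
finger_force: 25.0
clock: 6.2
tool_pos: [539.7, 138.1, 259.6]
tcp_rot: [0.0, 0.998, 0.068, -0.001]
ft_force: [0.3, 0.2, -3.6]
grip_width: 62.1
finger_force: 25.0
[540.42018792 137.27894649 259.79171308] -82.32945214895808 61.920980000806765 [-0.3690487   0.57765636 -3.40170871]
```

View pics/w3b.png

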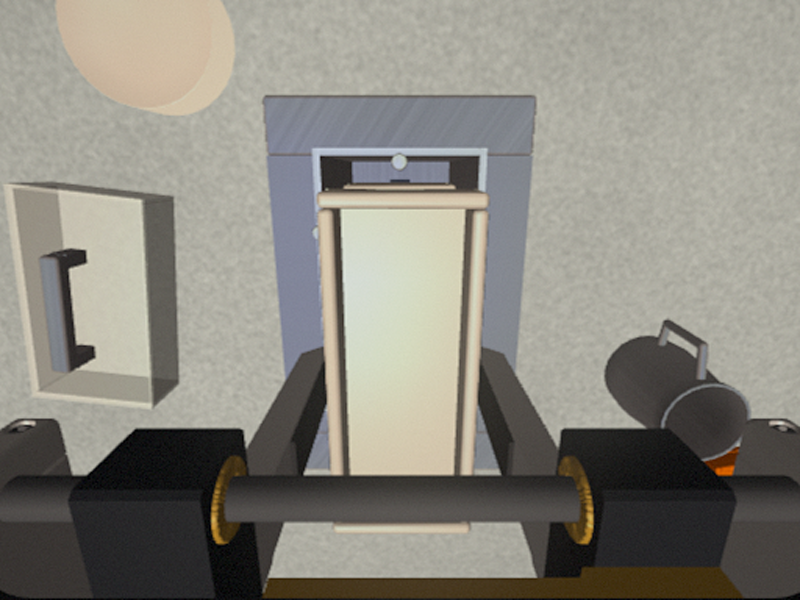

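Wrist view: the dish is held squarely, with rim corners (319,194), (487,194), (470,530) and (332,530). Behind it are the deck edge (264..536,97), the well edge (313..488,149) and the end rod (400,161).

```bash
python3 - <<'E'
from h import *
c=load('w3'); S=lambda p:np.array(p)/1.5625-.18
l=rc(150,62,281)
print('dish',fit(c,S([(319,194),(487,194),(470,530),(332,530)]),[l[1],l[2],l[3],l[0]],[541,138,7.6]))
d=rc(240,150,180);w=rc(178,90,180)
print('disp',fit(c,S([(264,97),(536,97),(313,149),(488,149),(400,161)]),[d[1],d[2],w[1],w[2],(85,0,218)],[541,138,7.6]))
E
```

```text
dish (array([541. , 137.2,   7.5]), array([3.8, 3.4, 3.8, 3.4]))
disp (array([542.6, 138.3,   7.8]), array([2.9, 3.1, 5.4, 5.7, 0.9]))
```

```bash
python3 -m jog '[[[4,0,0.1,-1,0],[4,0,0,-1.5,0],[4,0,0,-1.5,0],[4,0,0,-0.8,0],[4,0,0,-0.4,0],[4,0,0,-0.3,0],[4,0,0,-0.3,0],[4,0,0,-0.2,0],[4,0,0,0,0],[4,0,0,0,0]]]' && python3 -m jog '[[[4,0,0,-0.2,0],[4,0,0,-0.2,0],[4,0,0,-0.2,0],[4,0,0,-0.2,0],[4,0,0,-0.2,0],[4,0,0,0,0],[4,0,0,0,0],[4,0,0,0,0],[4,0,0,0,0],[4,0,0,0,0]]]'
```

```text
clock: 7.25
tool_pos: [541.1, 138.8, 200.8]
tcp_rot: [-0.0, 0.998, 0.066, 0.0]
ft_force: [-0.1, -0.2, -2.7]
grip_width: 62.2
finger_force: 25.0
clock: 8.25
tool_pos: [540.7, 138.8, 190.4]
tcp_rot: [0.0, 0.998, 0.066, -0.0]
ft_force: [-0.3, 0.0, -0.7]
grip_width: 61.9
finger_force: 25.0
```

```bash
python3 - <<'E'
from h import *
b=snap('wrist','w4');F=[]
for i in range(3): snap('scene','s4'); F.append(arm.observe()['ft_force'][2])
print(F,arm.observe()['tool_pos'])
A=cv2.resize(cv2.imread('pics/w4.png')[60:340,140:370],(460,560),interpolation=2)
u,v=map(int,proj(load('s4'),(541,139,190)));s=cv2.imread('pics/s4.png')[v-50:v+50,u-30:u+30]
cv2.imwrite('pics/m4.png',np.hstack([A,cv2.resize(s,(336,560),interpolation=2)]))
E
```

```text
[np.float64(-2.9283280283659194), np.float64(-2.197564804247153), np.float64(-1.6971409008376765)] [540.73266774 138.73137003 190.4018123 ]
```

View pics/m4.png

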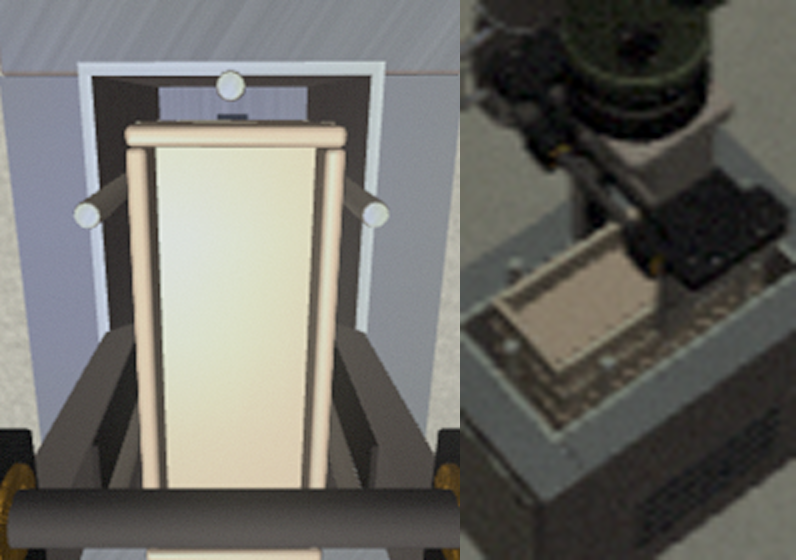

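Mean force of about -2.2 N matches a nested dish, with contact near 202, and it sits centred between the rods. I lower further, keeping the tips above the deck, then release.

```bash
python3 -m jog '[[[4,0,0,-0.2,0],[4,0,0,-0.2,0],[4,0,0,-0.2,0],[4,0,0,-0.1,0],[4,0,0,0,0],[4,0,0,0,0],[7.4,0,0,0,0],[7.4,0,0,0,0],[7.4,0,0,0,0],[7.4,0,0,0,0]]]' && python3 -m jog '[[[7.4,0,0,0,0],[7.4,0,0,0,0],[7.4,0,0,1,0],[7.4,0,0,2,0],[9.4,0,0,3,0],[9.4,0,0,3,0],[9.4,0,0,2,0],[9.4,0,0,1,0],[9.4,0,0,0,0],[9.4,0,0,0,0]]]'
python3 - <<'E'
from h import *
b=snap('wrist','w5'); o=arm.observe();print(o['tool_pos'],o['ft_force'])
cv2.imwrite('pics/w5b.png',cv2.resize(cv2.imread('pics/w5.png'),(800,600),interpolation=2))
E
```

```text
clock: 9.45
tool_pos: [541.1, 138.8, 183.7]
tcp_rot: [-0.0, 0.998, 0.066, 0.0]
ft_force: [-0.8, -0.3, 0.2]
grip_width: 73.7
finger_force: 0.0
clock: 10.45
tool_pos: [540.4, 138.8, 302.6]
tcp_rot: [0.0, 0.998, 0.066, -0.001]
ft_force: [-0.6, 0.1, -0.6]
grip_width: 94.1
finger_force: 0.0
[540.04886833 138.68588198 301.90367111] [ 0.09558402  0.39790986 -0.24639559]
```

View pics/w5b.png

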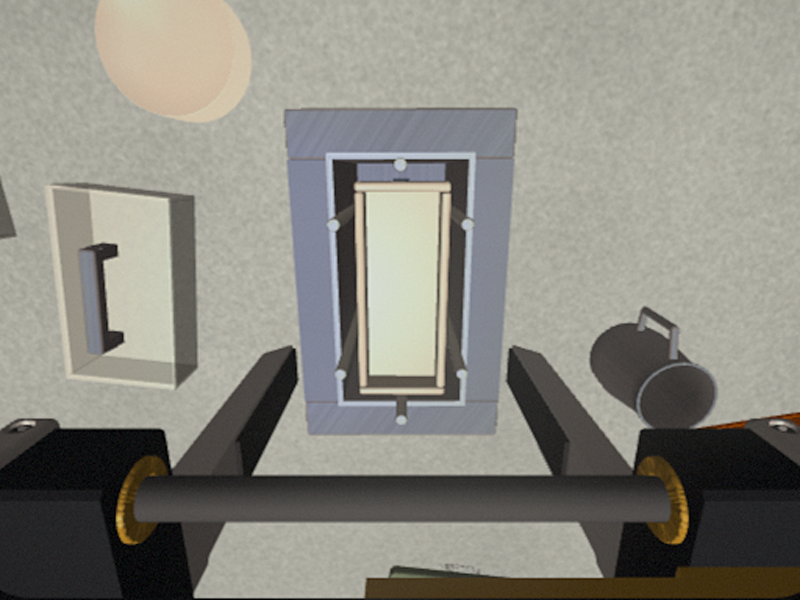

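Wrist view: dish 1 sits squarely among the rods, with its rim at (355..451,184) to (362..444,393). I check its height and fit the cover while moving on to dish 2.

```bash
python3 - <<'E'
from h import *
c=load('w5'); S=lambda p:np.array(p)/1.5625-.18
for z in(185,195,205,213):
  l=rc(150,62,z)
  print(z,fit(c,S([(355,184),(451,184),(444,393),(362,393)]),[l[1],l[2],l[3],l[0]],[541,138,7.6]))
l=rc(204,116,0);t=rc(204,116,55)
print('cover',fit(c,S([(48,186),(195,197),(178,388),(67,378)]),[t[1],t[2],t[3],t[0]],[470,428,3]))
print('handle',ray(c,S(91),S(300),91),proj(c,(470,428,91)))
E
python3 -m jog '[[[9.4,0,-1,0,2],[9.4,0,-2.5,0,4],[9.4,0,-4,0,4],[9.4,0,-4.6,0,4],[9.4,0,-4.6,0,4],[9.4,0,-4.6,0,4],[9.4,0,-4.6,0,4],[9.4,0,-4.6,0,4],[9.4,0,-4.6,0,4],[9.4,0,-4.6,0,4]]]' && python3 -m jog '[[[9.4,0,-4.5,0,4],[9.4,0,-4,0,4],[9.4,0.1,-2.5,-1,4],[9.4,0.1,-1,-1,4],[9.4,0.1,-0.7,-1,4],[9.4,0,0,-0.5,4.3],[9.4,0,0,0,0],[9.4,0,0,0,0],[9.4,0,0,0,0],[9.4,0,0,0,0]]]'
python3 - <<'E'
from h import *
b=snap('wrist','w6'); o=arm.observe();q=o['tcp_rot'];print(o['tool_pos'],np.degrees(2*np.arctan2(q[2],q[1]))-90,proj(b,(544,-385,42)))
cv2.imwrite('pics/w6b.png',cv2.resize(cv2.imread('pics/w6.png'),(800,600),interpolation=2))
E
```

```text
185 (array([539.1, 136.8,   7.7]), array([1.1, 1.1, 1.3, 1.3]))
195 (array([541.2, 137.1,   7.7]), array([1.1, 1.1, 1.5, 1.5]))
205 (array([543.2, 137.4,   7.7]), array([3.4, 3.4, 4.4, 4.4]))
213 (array([544.9, 137.7,   7.7]), array([5.3, 5.4, 6.8, 6.9]))
cover (array([466.8, 413.8,  -1.4]), array([6.9, 8.8, 1.9, 2.5]))
handle [469.47840878 420.97258818  91.        ] (np.float64(53.12408315109039), np.float64(190.8652571887048))
clock: 11.5
tool_pos: [539.8, -259.6, 301.5]
tcp_rot: [-0.001, 0.921, 0.389, -0.001]
ft_force: [0.7, -0.4, 0.6]
grip_width: 93.7
finger_force: 0.0
clock: 12.5
tool_pos: [544.1, -385.1, 268.9]
tcp_rot: [0.0, 0.82, 0.573, 0.0]
ft_force: [0.3, 0.4, 0.4]
grip_width: 93.9
finger_force: 0.0
[ 544.08882607 -385.11118815  268.99613123] -20.12129424781223 (np.float64(256.8554767234633), np.float64(167.42642026170762))
```

View pics/w6b.png

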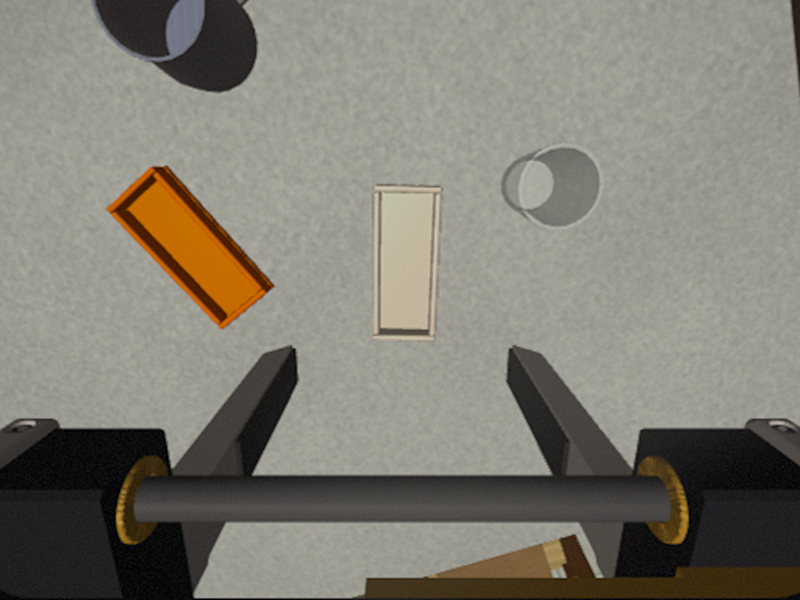

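Dish 1 is nested, with its rim fitting about 190 mm high. Wrist view: dish 2 is between the fingers at (375,186) to (435,340), turned slightly.

```bash
python3 - <<'E'
from h import *
c=load('w6'); S=lambda p:np.array(p)/1.5625-.18
l=rc(150,62,42)
print(fit(c,S([(375,186),(442,187),(435,340),(374,340)]),[l[1],l[2],l[3],l[0]],[544,-385,70]))
E
```

```text
(array([ 546.5, -391.5,   68.7]), array([1. , 0.7, 1.2, 0.4]))
```

```bash
python3 -m jog '[[[9.4,0.2,-0.6,-3.5,-1.2],[9.4,0,0,-3.5,0],[9.4,0,0,-3.5,0],[9.4,0,0,-3.5,0],[9.4,0,0,-3.5,0],[9.4,0,0,-3.5,0],[9.4,0,0,-2,0],[9.4,0,0,-1.3,0],[9.4,0,0,-0.5,0],[9.4,0,0,0,0]]]' && python3 -m jog '[[[4,0,0,0,0],[4,0,0,0,0],[4,0,0,0,0],[4,0,0,0,0],[4,0,0,0,0],[4,0,0,0,0],[4,0,0,0,0],[4,0,0,0,0],[4,0,0,0,0],[4,0,0,0,0]]]' 25
```

```text
clock: 13.55
tool_pos: [546.1, -391.4, 20.7]
tcp_rot: [0.0, 0.826, 0.564, 0.0]
ft_force: [0.1, -0.2, 0.6]
grip_width: 93.8
finger_force: 0.0
clock: 14.55
tool_pos: [545.9, -391.4, 21.1]
tcp_rot: [0.0, 0.826, 0.564, -0.0]
ft_force: [-1.5, 1.0, 5.7]
grip_width: 61.5
finger_force: 25.0
```

```bash
python3 -m jog '[[[4,0,0,1,0],[4,0,0,3,0],[4,0,0,4.5,0],[4,0,0,4.5,0],[4,0,0,4.5,0],[4,0,0,4,0],[4,0,0,2.5,0],[4,0,1.5,0,-5],[4,0,3,0,-5],[4,0,4,0,-5]]]' && python3 -m jog '[[[4,-0.1,4.5,0,-4.6],[4,-0.1,4.5,0,-4.6],[4,-0.1,4.5,0,-4.6],[4,-0.1,4.5,0,-4.6],[4,-0.1,4.5,0,-4.6],[4,0,4.5,0,-4.6],[4,0,4.5,0,-4.6],[4,0,4.5,0,-4.6],[4,0,3.5,0,-4.6],[4,0,2,0,-4.7]]]' && python3 -m jog '[[[4,0,1.4,0,0],[4,0,1,0,0],[4,0,0.5,0,0],[4,0,0,0,0],[4,0,0,0,0],[4,0,0,0,0],[4,0,0,0,0],[4,0,0,0,0],[4,0,0,0,0],[4,0,0,0,0]]]'
python3 - <<'E'
from h import *
b=snap('wrist','w7'); o=arm.observe();q=o['tcp_rot'];print(o['tool_pos'],np.degrees(2*np.arctan2(q[2],q[1]))-90,o['grip_width'],o['ft_force'])
cv2.imwrite('pics/w7b.png',cv2.resize(cv2.imread('pics/w7.png'),(800,600),interpolation=2))
E
```

```text
clock: 15.55
tool_pos: [545.1, -306.3, 259.2]
tcp_rot: [-0.001, 0.894, 0.449, -0.0]
ft_force: [1.1, 0.6, -3.7]
grip_width: 61.6
finger_force: 25.0
clock: 16.55
tool_pos: [539.6, 111.9, 259.4]
tcp_rot: [-0.001, 0.998, 0.066, -0.001]
ft_force: [0.9, -0.3, -3.7]
grip_width: 61.8
finger_force: 25.0
clock: 17.55
tool_pos: [540.9, 137.7, 260.5]
tcp_rot: [0.0, 0.998, 0.066, 0.0]
ft_force: [0.7, 0.5, -3.5]
grip_width: 62.1
finger_force: 25.0
[540.88267921 137.70266249 260.46409981] -82.41687285256674 61.81285859548103 [-1.0871317  -0.02612746 -2.64953285]
```

View pics/w7b.png

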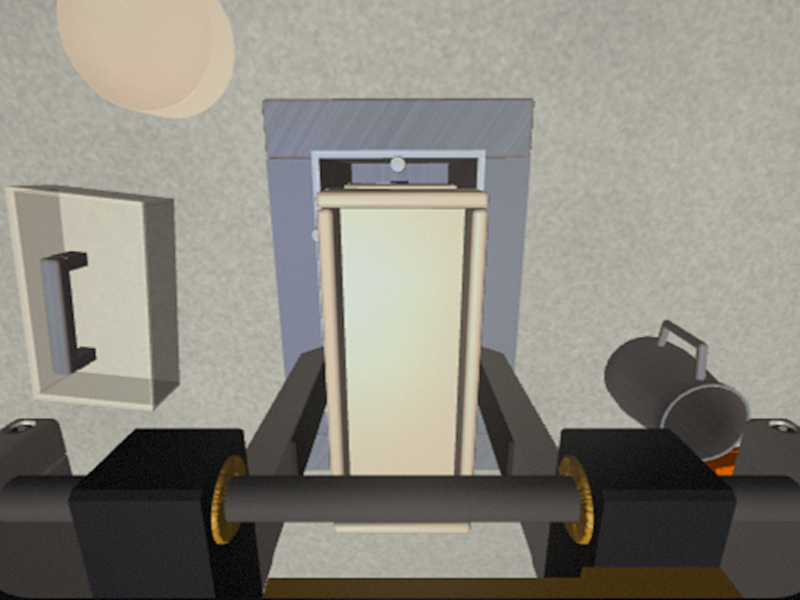

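Same picture as for dish 1: it is held squarely, with its rim at (319..487,194) over the well. I repeat the placing. All ten pictures are now used, so from here on I measure numerically.

```bash
python3 -m jog '[[[4,0,0,-1,0],[4,0,0,-1.5,0],[4,0,0,-1.5,0],[4,0,0,-0.8,0],[4,0,0,-0.4,0],[4,0,0,-0.3,0],[4,0,0,-0.3,0],[4,0,0,-0.2,0],[4,0,0,0,0],[4,0,0,0,0]]]' && python3 -m jog '[[[4,0,0,-0.2,0],[4,0,0,-0.2,0],[4,0,0,-0.2,0],[4,0,0,-0.2,0],[4,0,0,-0.2,0],[4,0,0,-0.2,0],[4,0,0,-0.2,0],[4,0,0,-0.2,0],[4,0,0,-0.1,0],[4,0,0,0,0]]]'
python3 - <<'E'
from h import *
F=[]
for i in range(6): arm.capture('scene'); F.append(arm.observe()['ft_force'])
o=arm.observe();print(np.mean(F,0),np.std(F,0),o['tool_pos'],o['moment'])
E
```

```text
clock: 18.6
tool_pos: [541.1, 137.8, 200.8]
tcp_rot: [-0.0, 0.998, 0.066, 0.0]
ft_force: [0.9, -0.1, -2.8]
grip_width: 61.6
finger_force: 25.0
clock: 19.6
tool_pos: [540.8, 137.8, 183.2]
tcp_rot: [0.0, 0.998, 0.066, -0.0]
ft_force: [1.8, 0.2, -1.9]
grip_width: 61.6
finger_force: 25.0
[ 1.10832408  0.27604785 -1.3439192 ] [0.31734031 0.20878389 0.51629011] [540.78987967 137.77024259 183.44184341] [ 0.00028185 -0.00880255  0.0057164 ]
```

Mean force -1.3 N means the spring is carrying about 17 mm of sink, so contact was at about 201 and the dish is nested. Release.

```bash
python3 -m jog '[[[7.4,0,0,0,0],[7.4,0,0,0,0],[7.4,0,0,0,0],[7.4,0,0,0,0],[7.4,0,0,0,0],[7.4,0,0,0,0],[7.4,0,0,1,0],[7.4,0,0,2,0],[9.4,0,0,3,0],[9.4,0,0,3,0]]]' && python3 -m jog '[[[9.4,0,0,2,0],[9.4,0,0,1,0],[9.4,0,0,0,0],[9.4,0,0,0,0],[9.4,0,0,0,0],[9.4,0,0,0,0],[9.4,0,0,0,0],[9.4,0,0,0,0],[9.4,0,0,0,0],[9.4,0,0,0,0]]]'
python3 - <<'E'
from h import *
c=snap('wrist','w8');a=load('w5')
print(arm.observe()['tool_pos'])
# compare to w5: template shift of rim ends and rods
g=lambda x:cv2.cvtColor(x['color'],cv2.COLOR_RGB2GRAY)
A,B=g(a),g(c)
for n,(x0,y0,x1,y1) in dict(farrim=(215,108,302,130),nearrim=(222,236,296,258),rodfar=(245,96,268,112),rodnear=(248,260,266,275),deckfar=(180,62,334,106)).items():
    r=cv2.matchTemplate(B[y0-12:y1+12,x0-12:x1+12],A[y0:y1,x0:x1],cv2.TM_CCOEFF_NORMED); _,m,_,p=cv2.minMaxLoc(r); print(n,round(m,2),p[0]-12,p[1]-12)
E
```

```text
clock: 20.9
tool_pos: [540.6, 137.8, 274.8]
tcp_rot: [-0.0, 0.998, 0.066, -0.0]
ft_force: [0.7, -0.4, 0.6]
grip_width: 86.5
finger_force: 0.0
clock: 21.9
tool_pos: [540.9, 137.8, 303.4]
tcp_rot: [-0.0, 0.998, 0.066, -0.0]
ft_force: [-0.2, -0.5, -0.6]
grip_width: 94.3
finger_force: 0.0
[540.88284387 137.78899748 303.47258411]
farrim 0.97 0 1
nearrim 0.98 0 0
rodfar 0.93 -1 1
rodnear 0.99 -1 0
deckfar 0.95 -1 1
```

Pixel match: dish 2 sits exactly where dish 1 did relative to the rods, so it is nested and the pile is at its usual height. Next I hover over the cover.

```bash
python3 - <<'E'
from h import *
t=load('t0');print('handle top-cam',ray(t,230/1.5625,333/1.5625,91))
E
python3 -m jog '[[[9.4,-0.3,1.5,0,-0.6],[9.4,-0.7,2.5,0,-0.6],[9.4,-0.9,3.5,0,-0.6],[9.4,-0.9,3.5,0,-0.6],[9.4,-0.9,3.5,0,-0.6],[9.4,-0.9,3.5,0,-0.6],[9.4,-0.9,3.5,0,-0.6],[9.4,-0.9,3.5,0,-0.6],[9.4,-0.5,2.5,0,-0.3],[9.4,-0.3,1,0,0]]]' && python3 -m jog '[[[9.4,0,0,0,0],[9.4,0,0,0,0],[9.4,0,0,0,0],[9.4,0,0,0,0],[9.4,0,0,0,0],[9.4,0,0,0,0],[9.4,0,0,0,0],[9.4,0,0,0,0],[9.4,0,0,0,0],[9.4,0,0,0,0]]]'
python3 - <<'E'
from h import *
c=snap('wrist','w9');o=arm.observe();q=o['tcp_rot'];print(o['tool_pos'],np.degrees(2*np.arctan2(q[2],q[1]))-90)
g=cv2.cvtColor(c['color'],cv2.COLOR_RGB2GRAY)
print(proj(c,(469,421,91)))
s=cv2.resize(g[60:280,170:350],(45,55),interpolation=cv2.INTER_AREA)
for r in s[::2]: print(' '.join(f'{v:3d}' for v in r[::1]))
E
```

```text
handle top-cam [465.34587287 419.05051536  91.        ]
clock: 22.95
tool_pos: [467.9, 424.9, 303.2]
tcp_rot: [-0.0, 1.0, 0.023, -0.0]
ft_force: [-0.0, -0.4, -0.0]
grip_width: 94.4
finger_force: 0.0
clock: 23.95
tool_pos: [468.8, 422.8, 303.4]
tcp_rot: [0.0, 1.0, 0.022, -0.0]
ft_force: [0.3, -0.5, 0.4]
grip_width: 94.2
finger_force: 0.0
[468.82859012 422.86784516 303.42347412] -87.50314947374903
(np.float64(257.63888662336825), np.float64(169.79415811759705))
171 165 168 170 171 165 160 165 167 166 164 170 167 170 168 172 167 164 166 164 167 165 170 161 158 166 160 162 162 161 169 164 165 163 168 168 166 171 166 165 165 169 170 171 172
168 169 169 169 167 168 166 169 164 170 166 165 164 167 164 165 166 165 165 162 165 164 166 167 164 159 161 168 163 161 166 165 163 161 169 172 167 167 170 166 167 173 173 169 173
173 167 164 168 169 169 167 168 169 169 169 168 166 165 167 168 164 167 166 171 164 166 161 164 165 162 167 164 165 161 163 162 166 162 166 165 168 171 168 165 166 168 168 174 168
167 169 168 167 166 170 170 170 169 171 172 165 167 169 169 168 164 165 164 169 168 168 164 163 
[... 3703 characters left out ...]
 170 167 168 170 165 166 169 164 165 166 166 168 165 167 166 167 167 167 169 166 166 166 169 168 167 170 169 169 171 171 169 170 170 171 139  44  43  43  43  68
 25  26  32 154 166 165 165 166 164 168 168 167 168 164 166 166 170 171 166 168 167 168 169 167 172 169 169 165 167 170 168 165 169 169 173 170 175 176 170 173 140  42  42  41  40
 25  24 102 123 126 131 135 166 164 169 167 166 169 170 171 168 167 167 164 169 171 168 165 166 168 166 166 169 170 168 170 166 168 171 169 172 170 173 171 171 170 138  40  41  40
 23  42  46  46  47  48  48 104 167 165 166 167 167 165 168 169 169 169 169 170 169 168 170 166 162 166 167 170 171 169 170 169 171 170 172 173 176 170 171 170 170 170 137  37  37
```

```bash
python3 - <<'E'
from h import *
c=load('w9');g=cv2.cvtColor(c['color'],cv2.COLOR_RGB2GRAY)
m=np.zeros_like(g);m[120:216,238:280]=(g[120:216,238:280]<158)
ys,xs=np.nonzero(m);print(xs.min(),xs.max(),ys.min(),ys.max())
for y in range(ys.min(),ys.max()+1,6): r=np.nonzero(m[y])[0]; print(y,r.min(),r.max(),g[y,r.min()-1:r.max()+2])
E
```

```text
238 279 133 215
133 254 255 [161 143 140 161]
139 252 262 [167 121 128 130 133 132 133 131 130 131 125 112 167]
145 252 262 [164 114 129 132 131 136 135 129 129 130 125 102 161]
151 252 262 [164 119 131 130 134 139 135 128 130 131 127 112 170]
157 252 262 [163 114 130 133 135 136 135 131 132 133 120 134 180]
163 251 261 [197 156 122 133 135 136 135 131 132 131 129 113 163]
169 251 261 [183 140 124 131 134 137 134 129 129 132 128 106 164]
175 251 261 [184 144 123 131 131 135 134 131 129 134 123 110 163]
181 251 261 [170 120 125 129 134 137 135 132 131 132 122 117 170]
187 251 261 [170 120 125 131 134 136 134 130 131 130 122 138 179]
193 251 261 [166 118 129 132 134 135 131 129 131 128 117 141 187]
199 251 260 [172 122 128 133 136 133 132 130 133 129 104 159]
205 251 260 [182 149 140 137 138 137 137 134 135 132 157 191]Traceback (most recent call last):
  File "<stdin>", line 5, in <module>
    return umr_minimum(a, axis, None, out, keepdims, initial, where)
ValueError: zero-size array to reduction operation minimum which has no identity
```

```bash
python3 - <<'E'
from h import *
c=load('w9')
l=rc(104,16,91)
print(fit(c,[(251.4,134.5),(262.6,134.5),(260.6,206),(250.2,206)],[l[1],l[2],l[3],l[0]],[469,421,3]))
# cover top edges z=55 near end y~(far row), left x
g=cv2.cvtColor(c['color'],cv2.COLOR_RGB2GRAY)
l=rc(204,116,55)
for p in l: print(np.round(proj(c,np.array([np.cos(.04)*p[0]-np.sin(.04)*p[1]+469,np.sin(.04)*p[0]+np.cos(.04)*p[1]+422,p[2]]))))
print(g[98:112,256], g[205:235,256], g[150,212:228],g[150,284:318])
E
```

```text
(array([466.3, 423. ,   1.3]), array([0.2, 0.3, 0.2, 0.3]))
[222. 226.]
[217.  95.]
[297.  96.]
[292. 226.]
[182 208 202 187 176 197 197 197 197 196 195 195 195 199] [137 174 199 195 196 198 197 199 196 168 153 157 157 159 155 155 157 157
 155 166 200 204 196 178 171 173 169 165 165 170] [168 167 169 169 171 167 170 192 212 204 173 147 148 168 197 202] [197 197 198 201 178 153 153 159 189 207 201 180 168 172 171 167 167 169
 173 177 175 175 172 176 181 181 178 174 175 175 171 171 170 171]
```

```bash
python3 -m jog '[[[9.4,-0.2,0,-3.5,-0.9],[9.4,0,0,-3.5,0],[9.4,0,0,-3.5,0],[9.4,0,0,-3.5,0],[9.4,0,0,-3.5,0],[9.4,0,0,-3,0],[9.4,0,0,-1.8,0],[6,0,0,-1,0],[4,0,0,-0.4,0],[3,0,0,0,0]]]' 30 && python3 -m jog '[[[3,0,0,0,0],[2,0,0,0,0],[1,0,0,0,0],[1,0,0,0,0],[1,0,0,0,0],[1,0,0,0,0],[1,0,0,0,0],[1,0,0,0,0],[1,0,0,0,0],[1,0,0,0,0]]]' 30
```

```text
clock: 25.0
tool_pos: [467.1, 423.0, 66.7]
tcp_rot: [-0.0, 1.0, 0.014, 0.0]
ft_force: [-0.2, -0.3, -0.0]
grip_width: 73.6
finger_force: 0.0
clock: 26.0
tool_pos: [466.8, 423.0, 66.5]
tcp_rot: [-0.0, 1.0, 0.014, 0.0]
ft_force: [-0.7, 0.8, 0.3]
grip_width: 15.6
finger_force: 30.0
```

```bash
python3 -m jog '[[[1,0,0,1,0],[1,0,0,3,0],[1,0,0,4.5,0],[1,0,0,4.5,0],[1,0,0,4.5,0],[1,0,0,4,0],[1,0,0,2.5,0],[1,0.3,-1,0,0],[1,0.6,-2,0,0],[1,0.8,-3,0,0]]]' && python3 -m jog '[[[1,0.7,-2.7,0,0.6],[1,0.7,-2.7,0,0.6],[1,0.7,-2.7,0,0.6],[1,0.7,-2.7,0,0.6],[1,0.7,-2.7,0,0.6],[1,0.7,-2.7,0,0.6],[1,0.7,-2.7,0,0.6],[1,0.5,-2,0,0.6],[1,0.3,-1.2,0,0.6],[1,0.1,-0.3,0,0.6]]]' && python3 -m jog '[[[1,0,0,0,0],[1,0,0,0,0],[1,0,0,0,0],[1,0,0,0,0],[1,0,0,0,0],[1,0,0,0,0],[1,0,0,0,0],[1,0,0,0,0],[1,0,0,0,0],[1,0,0,0,0]]]'
python3 - <<'E'
from h import *
c=snap('wrist','w10');o=arm.observe();q=o['tcp_rot'];print(o['tool_pos'],np.degrees(2*np.arctan2(q[2],q[1]))-90,o['ft_force'],o['moment'])
g=cv2.cvtColor(c['color'],cv2.COLOR_RGB2GRAY)
# expected pixels of cover edges & deck
R=lambda p:np.array([np.cos(.1326)*p[0]-np.sin(.1326)*p[1],np.sin(.1326)*p[0]+np.cos(.1326)*p[1],p[2]])
t=o['tool_pos'];b=t[2]-66.5
for n,l,o0 in [('covtop',rc(204,116,b+55),(t[0],t[1],0)),('covbase',rc(204,116,b),(t[0],t[1],0)),('deck',rc(240,150,180),(541.8,139,0)),('rods',[(85,0,218),(50,41,218),(50,-41,218)],(541.8,139,0))]:
    print(n,[tuple(np.round(proj(c,R(p)+o0),1)) for p in l])
s=cv2.resize(g[20:300,140:380],(60,70),interpolation=cv2.INTER_AREA)
print('cols',list(range(140,380,8)))
for i,r in enumerate(s[::2]): print(20+8*i,' '.join(f'{v:3d}' for v in r[::2]))
E
```

```text
clock: 27.0
tool_pos: [482.5, 361.7, 303.5]
tcp_rot: [0.001, 1.0, 0.015, -0.002]
ft_force: [0.8, -0.6, -3.7]
grip_width: 15.7
finger_force: 30.0
clock: 28.0
tool_pos: [540.6, 136.4, 303.5]
tcp_rot: [0.001, 0.998, 0.065, -0.003]
ft_force: [0.0, 0.7, -3.5]
grip_width: 15.9
finger_force: 30.0
clock: 29.0
tool_pos: [541.9, 138.8, 306.5]
tcp_rot: [0.0, 0.998, 0.066, 0.0]
ft_force: [0.4, 0.1, -3.7]
grip_width: 15.8
finger_force: 30.0
[541.85720546 138.74089659 306.44701541] -82.41838627132411 [-0.06448168  0.61566884 -3.7704941 ] [-0.02780296  0.10423781  0.00863731]
covtop [(np.float64(186.9), np.float64(338.3)), (np.float64(164.1), np.float64(77.5)), (np.float64(347.1), np.float64(77.6)), (np.float64(324.8), np.float64(338.4))]
covbase [(np.float64(199.7), np.float64(296.4)), (np.float64(185.4), np.float64(84.8)), (np.float64(326.5), np.float64(84.9)), (np.float64(312.4), np.float64(296.4))]
deck [(np.float64(196.2), np.float64(278.0)), (np.float64(181.6), np.float64(70.8)), (np.float64(330.2), np.float64(70.9)), (np.float64(315.8), np.float64(278.0))]
rods [(np.float64(255.7), np.float6
[... 3876 characters left out ...]
  75  72  70  93 128 124  64  71  71  97 174 173 144 158 169 160 163 165 165 165
260 167 167 165 166 163 181 150 141 179 178  71  70  63  93 127 122  64  69  70  70 173 170 144 165 166 161 167 166 167 165
268 166 163 162 164 166 174 157 141 178 165  70  69  53 110 126 121  93  64  69  70 170 168 143 171 164 160 160 165 164 167
276 162 167  92  30  30  32  32  32  31  32  32  65  42 121 125 121 122  53  57  33  33  35  36  36  37  38  40 126 164 164
284 161 161  26  27  28  29  30  30  30  29  28  64  52 123 125 120 144  58  54  30  31  32  33  32  34  36  36  38 166 164
292 162  42  26  26  25  26  27  26  26  26  27  58  51 117 123 119 141  59  59  28  29  29  29  30  32  32  34  34  80 158
```

Cover edges at about 170 and 342 px are symmetric about the predicted centre of 255.6, and the far edge is consistent, so it is over the dispenser. I lower it in stages.

```bash
python3 -m jog '[[[1,0,0,-0.8,0],[1,0,0,-0.8,0],[1,0,0,-0.5,0],[1,0,0,-0.5,0],[1,0,0,-0.5,0],[1,0,0,-0.5,0],[1,0,0,-0.4,0],[1,0,0,-0.4,0],[1,0,0,0,0],[1,0,0,0,0]]]' && python3 -m jog '[[[1,0,0,-0.3,0],[1,0,0,-0.3,0],[1,0,0,-0.3,0],[1,0,0,-0.2,0],[1,0,0,-0.1,0],[1,0,0,-0.1,0],[1,0,0,-0.1,0],[1,0,0,0,0],[1,0,0,0,0],[1,0,0,0,0]]]'
```

```text
clock: 30.05
tool_pos: [541.9, 138.8, 262.5]
tcp_rot: [-0.0, 0.998, 0.066, 0.0]
ft_force: [-0.1, 0.4, -3.1]
grip_width: 15.5
finger_force: 30.0
clock: 31.05
tool_pos: [541.9, 138.8, 248.6]
tcp_rot: [-0.0, 0.998, 0.066, 0.0]
ft_force: [0.5, 0.1, -3.6]
grip_width: 15.6
finger_force: 30.0
```

No contact with the rods, and the cover bottom is at about 182. I ease down the last millimetres.

```bash
python3 -m jog '[[[1,0,0,-0.05,0],[1,0,0,-0.05,0],[1,0,0,-0.05,0],[1,0,0,-0.05,0],[1,0,0,-0.05,0],[1,0,0,0,0],[1,0,0,0,0],[1,0,0,0,0],[1,0,0,0,0],[1,0,0,0,0]]]'
```

```text
clock: 32.05
tool_pos: [541.9, 138.8, 246.4]
tcp_rot: [-0.0, 0.998, 0.066, 0.0]
ft_force: [-2.8, 0.1, 1.3]
grip_width: 15.7
finger_force: 30.0
```

Contact at TCP 246.4, which puts the cover bottom at 180 on the deck. I release and retreat.

```bash
python3 -m jog '[[[1.8,0,0,0,0],[2.4,0,0,0,0],[3,0,0,0,0],[4,0,0,0,0],[5,0,0,0,0],[6,0,0,0,0],[6,0,0,0,0],[6,0,0,1,0],[6,0,0,2,0],[6,0,0,3,0]]]' && python3 -m jog '[[[6,0,0,2,0],[6,0,0,1,0],[6,0,0,0,0],[6,0,0,0,0],[6,0,0,0,0],[6,0,0,0,0],[6,0,0,0,0],[6,0,0,0,0],[6,0,0,0,0],[6,0,0,0,0]]]'
python3 - <<'E'
from h import *
c=snap('wrist','w11');o=arm.observe();print(o['tool_pos'],o['ft_force'])
g=cv2.cvtColor(c['color'],cv2.COLOR_RGB2GRAY)
a=.1326;R=lambda p:np.array([np.cos(a)*p[0]-np.sin(a)*p[1]+541.8,np.sin(a)*p[0]+np.cos(a)*p[1]+139,p[2]])
for n,l in [('covtop',rc(204,116,235)),('covbase',rc(204,116,180)),('deck',rc(240,150,180)),('handle',rc(104,16,271))]: print(n,[tuple(np.round(proj(c,R(p)),0).astype(int)) for p in l])
for y in(110,150,190,230): print(y,' '.join(map(str,g[y,160:360:2])))
x=235;print('col',x,' '.join(map(str,g[50:300:2,x])))
x=255;print('col',x,' '.join(map(str,g[50:300:2,x])))
E
```

```text
clock: 33.05
tool_pos: [540.8, 138.7, 305.3]
tcp_rot: [0.0, 0.998, 0.066, -0.002]
ft_force: [0.5, -0.7, 0.4]
grip_width: 60.1
finger_force: 0.0
clock: 34.05
tool_pos: [541.9, 138.8, 335.9]
tcp_rot: [-0.0, 0.998, 0.066, -0.0]
ft_force: [-0.3, 0.7, 0.0]
grip_width: 60.5
finger_force: 0.0
[541.85963563 138.77715034 335.93948984] [0.81347072 0.36569088 0.45089982]
covtop [(np.int64(205), np.int64(277)), (np.int64(194), np.int64(88)), (np.int64(318), np.int64(88)), (np.int64(306), np.int64(277))]
covbase [(np.int64(213), np.int64(253)), (np.int64(205), np.int64(92)), (np.int64(307), np.int64(92)), (np.int64(300), np.int64(254))]
deck [(np.int64(201), np.int64(265)), (np.int64(189), np.int64(74)), (np.int64(324), np.int64(74)), (np.int64(311), np.int64(265))]
handle [(np.int64(248), np.int64(254)), (np.int64(246), np.int64(146)), (np.int64(265), np.int64(146)), (np.int64(264), np.int64(254))]
110 166 168 173 171 170 170 174 167 169 177 166 166 171 173 170 169 128 129 126 199 200 177 145 146 147 158 186 200 200 161 162 162 162 163 161 173 187 186 185 185 185 186 186 186 186 184 184 195 198 
[... 1706 characters left out ...]
203 203 205 205 205 205 203 205 204 206 204 205 207 206 206 205 206 178 206 184 165 168 201 187 183 161 150 151 151 147 150 149 152 153 153 155 202 199 182 166 168 166 161 164 170 165 168 167 166
col 255 168 167 165 163 159 160 165 166 169 169 165 164 158 117 127 126 125 123 120 122 186 203 189 157 185 193 201 195 200 203 199 186 181 166 200 206 198 209 208 207 204 207 209 208 208 209 205 41 67 87 120 133 134 132 133 131 136 133 134 135 138 134 137 137 135 135 134 137 137 136 139 137 137 136 134 137 139 137 136 136 135 137 136 136 138 135 135 135 135 136 135 133 133 134 134 135 133 133 133 134 134 129 188 195 150 150 151 151 153 151 151 150 204 198 187 172 173 170 167 166 167 168 165 168 165
```

Cover and deck edges match the prediction within 2-3 px: cover 198..315 within deck 192..321 at row 110, ends at rows 90 and 275, and the handle in place. The gripper is clear.

```bash
python3 -c "
from plant import arm
print(arm.job_done())"
```

```text
the job is handed in; nothing more can be done
None
```

I nested both dishes on the pile and set the clear cover flat on the dispenser over the guide rods. I handed the job in at about 34 s; the hand-in returned no verdict.

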